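# Reset the ratchet clamp and clamp a gift carton in it

## Task

Press the clamp's black knob down lightly, short of its bottom stop, to free the red pawl from the ratchet teeth, and wind the knob back anticlockwise until the jaw is fully open. Let the knob up, stand the cream-and-teal carton upright on the clamp bed between the orange pad and the teal fence, then wind the knob clockwise click by click until the sprung pad holds the carton snugly, without crushing it. Let go, and leave the lotion bottle, the tube and the jar where they stand.

Things in the scene. Friction and masses are not known exactly. Their poses are not given: they have to be found in the camera images.
- jig: The fixed carton clamp; origin at its underside on the bench, axes: y along the clamp. Aluminium bed 150 (x) by 395 (y -200 to +195) mm, top 15 mm above the bench. Knob at y -110 on a teal housing 100 mm square, top at 32; then the grey jaw with its orange pad; teal fence (90 wide, top at 77), its face at y +175 looking to -y. Heights in all texts are above the bench. Place and yaw vary.
- fence_foot (a point): Point on the bed surface (15 mm high) at the foot of the fence face, mid-width; axes of the clamp. The carton stands on the bed on its -y side, centred across (x = 0); set down with its centre about 48 mm from the face it has 3 mm to spare at the fence.
- knob_grip (a point): On the knob's vertical axis, in the middle of its fluted black round grip: 40 mm across, 45 mm high (85 to 130 mm when up), orange stripe on top. A grip of 40 to 60 N holds it well. It goes down with the knob when pressed.
- ring_center (a point): On the knob's axis, 62 mm high: level of the tops of the 30 saw teeth on the steel ring (122 mm across) under the knob. Fixed to the clamp. A 24 mm spindle joins ring and grip. At the ring's -y edge the red pawl and its steel post reach up to 81 mm high, 45 mm and more from the axis; keep the fingers clear of them, also when the knob is pressed.
- knob (a joint): Knob angle, rad, 0 to 1.8, growing clockwise from above, closing the jaw 40 mm per rad; 0 is a solid stop, jaw fully open. Starts at 1.2 to 1.5. A tooth is 0.209 rad (8.4 mm of jaw). Clockwise it clicks over the teeth with 0.1 to 0.2 N m of its own; anticlockwise the pawl blocks it within one tooth unless it is held down. Let go when up, it drops back onto the last tooth passed.
- press (a joint): How far the knob is pushed down, m; 0 is up, where its spring returns it (6 N at first, then 0.6 N per mm). The teeth clear the pawl from about 6.5 mm (10 N) on. It must not be driven down beyond 14 mm (14.5 N); the bottom stop is at 17 mm.
- jaw: The grey jaw block (80 wide, 28 thick), moved along the clamp's +y by the knob to close; origin on its underside. While it is turned clockwise, the push on the carton shows as extra torque on the knob: 0.04 N m per N, on top of its own clicking. The carton is first slid to the fence (1 to 4 N). It is snug with 8 to 18 N of push at rest and is crushed above 20 N.
- jaw_top (a point): Middle of the jaw block's top, 72 mm high. In front of it the orange pad (60 wide, 20 to 68 mm high) sits on a sprung rod (0.75 N per mm from no load, 29 mm travel). With the knob at 0 the relaxed pad face is 99 to 135 mm from the fence, set differently every time and not measured: the number of clicks must be found by feel.
- pawl: The red sprung pawl, a 2 mm nose that rides up and down on the ratchet teeth at the -y edge of the ring; origin at its lower tip. Clicks fall near knob angles 0.19, 0.40, 0.61, 0.82, 1.03, 1.24, 1.45 and 1.66. Do not force the knob back against it: it is damaged at 40 N (2.2 N m on the knob).
- carton: The carton to be clamped, cream with a teal band, 50 (x) by 90 (y) by 80 (z) mm, 0.2 to 0.35 kg; origin at the centre of its underside. It stands upright on the bench to the robot's left (+y); its yaw varies. In the clamp its 90 mm length lies along the clamp's y axis, either end to the fence; grip it across its 50 mm width.
- carton_mid (a point): The centre of the carton, half-way up, 40 mm above its underside; axes of the carton.
- lotion: Bystander: white pump bottle, 52 mm across, 177 mm high, origin at the centre of its foot.
- tube: Bystander: cream squeeze tube standing on its cap, 38 mm foot, 48 mm wide, 130 mm high, origin at the centre of its foot.
- jar: Bystander: lidded jar 64 mm across, 60 mm high, origin at the centre of its foot.

How it is judged:
On the way, in this order (a step that is already met when the one before it is completed fails the run):
1. the knob is wound back and the jaw is fully open (value of joint knob below 0.1 rad), for 0.2 s.
2. the carton stands upright on the bed between pad and fence, let go (y of carton_mid in the frame of fence_foot between -0.09 and -0.04 m and x of carton_mid in the frame of fence_foot between -0.02 and 0.02 m and z of carton_mid in the frame of fence_foot below 0.045 m and angle between carton's own z axis and vertical below 0.1 rad and contact force between the fingers and carton below 0.2 N), for 0.2 s.
At the end, for the whole second after the job is handed in: The carton stands upright on the bed (tilt under 0.08 rad), square in the clamp (within 0.1 rad), within 20 mm of its centre line and against the fence (centre 40 to 50 mm from it); the jaw holds it by itself with 8 to 18 N, the knob is up and everything is at rest (contact force between jaw and carton between 8 and 18 N and y of carton_mid in the frame of fence_foot between -0.05 and -0.04 m and x of carton_mid in the frame of fence_foot between -0.02 and 0.02 m and z of carton_mid in the frame of fence_foot below 0.045 m and angle between carton's own z axis and vertical below 0.08 rad and angle between the y axis of carton and the y axis of jig, either way round below 0.1 rad and value of joint press below 0.002 m and linear speed of carton below 0.01 m/s); the robot touches nothing.
It fails at once if the carton is crushed: the jaw pushes it with more than 20 N (contact force between jaw and carton above 20 N).
It fails at once if the knob is driven down towards its bottom stop, beyond 14 mm (value of joint press above 0.014 m).
It fails at once if the knob is forced back against the pawl with more than 40 N (contact force between knob and pawl above 40 N).
It fails at once if a bystander is moved by more than 20 mm (distance of any of lotion, tube, jar from where it was at the start of the episode above 0.02 m).
It also fails if it takes over 72 s, if anything falls off the work surface, if the arm or the gripper's body presses on something with over 40 N, if the wrist force passes 120 N, or if a joint passes its speed limit or range.

## Robot

A 6-joint arm with a two-finger parallel gripper is mounted at the origin on the work surface. World frame = base frame: x ahead of the robot, y to its left, z up, the work surface at z = 0. Lengths are in m, angles in rad, forces in N, time in s.
With the tool pointing down it reaches from about 0.275 to 1 m from the base axis. Payload 8.4 kg.
Tool frame: the origin (TCP) lies on the centre line of the jaws, within the pads' length; the fingertips stand 17 mm ahead of it and the grasp point (between the pads) lies 2 mm behind it (bot.tcp_to_tips is the y of the fingertips in the tool frame, in m); y points along the fingers, z is the direction in which the jaws open and shut, and the axes are right-handed (so a half turn about y gives the same grasp; the last joint's range is limited). The gripper opens to 85 mm and grips with 20 to 120 N. Pads are 22 mm wide; open, the fingers measure 114 mm over their backs; the gripper's body (76 mm by 85 mm) begins 54 mm behind the grasp point. The pads swing forward as they close: fully open they stand 13 mm farther back than shut.
Start: joints at [-1.178, 0.353, 1.633, -0, 1.155, -0.002], TCP at [0.24, -0.577, 0.248] pointing down, gripper open.
Joint ranges: [-2.63, 2.63], [-0.92, 2.1], [0.06, 2.66], [-1.3, 4.44], [0, 2.69], [-3.02, 3.02]. Speed limits (rad/s): [2.22, 2.22, 2.79, 3.14, 3.14, 3.14].

## Interface

Orientations are given as a unit quaternion [x, y, z, w].
In Python, from workcell import bot, hand, kinematics, get_obs, vision, hand_in gives the robot as it stands. The module is installed in compiled form; this text tells all that it offers. Calls block until the motion is done:
- bot.reach(position, orientation): joint-space move of the TCP to a pose.
- bot.servo_line(position, ori=None, velocity=0.15): straight line of the TCP; ori=None keeps the orientation; velocity is the mean speed in m/s.
- bot.goto_joints(angles): joint-space move.
- hand.move_gripper(opening, strength=None): finger opening in m; strength is the grip in N (None keeps the last); returns when the fingers have stopped.
- bot.dwell(seconds).
- kinematics.solve_ik(position, orientation): joint angles nearest the present ones, or None.
- get_obs(): the state.
- vision.read_camera(name): name is "scene" or "side" or "wrist"; returns a dict with "frame" (480x640x3 uint8, red, green, blue), "intrinsics" (3x3 intrinsics, pixels), "dist" ([k1, k2, p1, p2, k3] as OpenCV has them; the pictures are not rectified), "view" (4x4, takes a point from world to camera coordinates). Camera axes: x right, y down, z forward; pixel columns grow to the right and rows downward; lengths in m; the calibration is good to about 2 mm. A picture is of the moment at which its call begins. There is no depth.
A pose or a line that the arm cannot do raises bot.IKError and nothing moves.
- hand_in(): hands the job in, once; it reports no verdict.
The state is a dict: "time_s": time; "joint_pos": joint angles; "joint_vel": joint speeds; "joint_efforts": joint torques, N m; "position": TCP position; "orientation": TCP orientation; "wrist_force": force on the tool from outside, world axes, zero at the start; "ft_torque": the same for the moment, N m; "gripper_width": finger opening in m.
Only numpy, scipy, OpenCV 4.12 (cv2) and the standard library are available. Lean on these libraries where they do the work, as an engineer would, in place of code of your own. Each camera call takes 0.05 s, during which the arm holds its last target. There are 200 camera calls.

## Working session

There is one attempt and no reset: what is moved stays moved. The work goes in short steps, each a Python script; the robot and the scene stay as the last script left them, time stands still between calls to the robot, and variables do not carry over. Pictures are saved under pics/ and viewed, about 8 in all and at most 12, crops included, and the job is handed in when it is done.

```bash
mkdir -p pics
python3 - <<'E'
from workcell import bot, hand, kinematics, get_obs, vision
import cv2, numpy as np
for n in ["scene","side"]:
    c=vision.read_camera(n); cv2.imwrite(f"pics/{n}0.png",c["frame"][:,:,::-1])
    np.savez(f"{n}0.npz",**{k:np.array(v) for k,v in c.items()})
    R=np.array(c["view"]); print(n,-R[:3,:3].T@R[:3,3],R[2,:3],c["dist"],c["intrinsics"])
print(get_obs())
E
```

```text
scene [ 1.27340301 -0.40752881  0.83476955] [-0.66842386  0.35419108 -0.65403227] [-0.14907123  0.          0.          0.          0.        ] [[601.15750031   0.         327.58784063]
 [  0.         601.15750031 237.35745443]
 [  0.           0.           1.        ]]
side [0.35974233 0.81525849 1.01644674] [ 0.14606905 -0.65478282 -0.74156813] [-0.11923105  0.          0.          0.          0.        ] [[567.59288624   0.         319.00837578]
 [  0.         567.59288624 234.43075323]
 [  0.           0.           1.        ]]
{'time_s': 0.1, 'joint_pos': array([-1.17837585e+00,  3.53591082e-01,  1.63403322e+00,  2.23488139e-06,
        1.15517849e+00, -2.40796453e-03]), 'joint_vel': array([ 0.00061599, -0.00233878, -0.00177828, -0.00159985, -0.0006785 ,
       -0.00076096]), 'joint_efforts': array([ 1.29340329e-03, -6.06356049e+01, -3.42818749e+01,  1.31181791e-04,
        3.87363543e-03, -4.40788142e-05]), 'position': array([ 0.24025515, -0.57656054,  0.24764047]), 'orientation': array([-0.13876985,  0.69379247, -0.69295271,  0.13860545]), 'wrist_force': array([-0.34233811,  0.01225209,  0.18842489]), 'ft_torque': array([ 0.02129842, -0.02491104, -0.01347032]), 'gripper_width': 0.08515180426234518}
```

View pics/scene0.png

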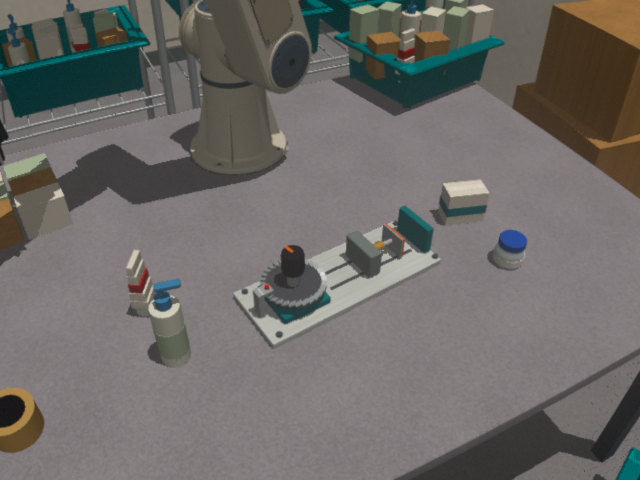

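View pics/side0.png

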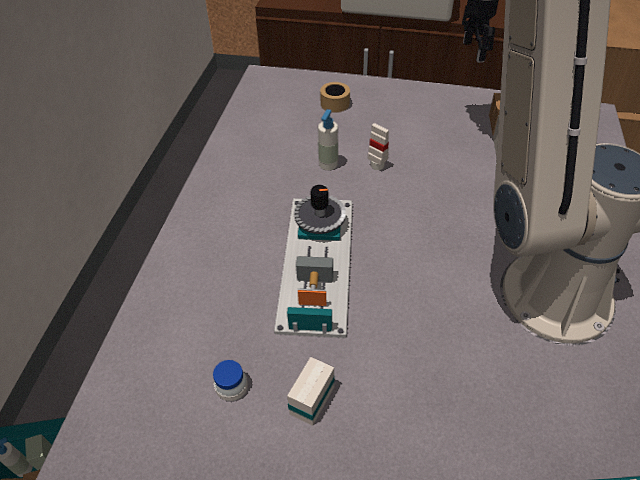

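```bash
cat > h.py <<'E'
import numpy as np, cv2
def ray(c,uv):
    uv=np.asarray(uv,float).reshape(-1,1,2)
    n=cv2.undistortPoints(uv,np.array(c["intrinsics"]),np.array(c["dist"])).reshape(-1,2)
    V=np.array(c["view"]); R=V[:3,:3]
    return -R.T@V[:3,3], np.c_[n,np.ones(len(n))]@R
def cast(c,uv,z):
    o,d=ray(c,uv); return (o+d*((z-o[2])/d[:,2])[:,None])[:,:2]
def tri(c1,uv1,c2,uv2):
    (o1,d1),(o2,d2)=ray(c1,uv1),ray(c2,uv2); d1,d2=d1[0],d2[0]
    s=np.linalg.lstsq(np.c_[d1,-d2],o2-o1,rcond=None)[0]
    p,q=o1+s[0]*d1,o2+s[1]*d2; return (p+q)/2,np.linalg.norm(p-q)
def biggest(m,box=None):
    m=m.astype(np.uint8)*255
    if box is not None:
        k=np.zeros_like(m); x0,y0,x1,y1=box; k[y0:y1,x0:x1]=255; m&=k
    cs=cv2.findContours(m,cv2.RETR_EXTERNAL,cv2.CHAIN_APPROX_NONE)[0]
    return max(cs,key=cv2.contourArea)
def hsv(c): return cv2.cvtColor(np.ascontiguousarray(c["frame"]),cv2.COLOR_RGB2HSV).astype(int)
def rect(pts):
    (c,s,a)=cv2.minAreaRect(np.float32(pts)*1000); return np.array(c)/1000,s,a
E
python3 - <<'E'
from h import *
S=np.load("scene0.npz");D=np.load("side0.npz")
for c,n,bb,cb in((D,"side",(265,190,362,345),(280,350,345,425)),(S,"scene",(225,215,450,350),(435,175,495,225))):
    H=hsv(c); 
    print(n,"V bed/bench/carton",[tuple(c["frame"][v,u]) for u,v in ([(288,300),(250,300),(312,375)] if n=="side" else [(350,290),(350,350),(463,189)])])
    F=c["frame"].astype(int)
    bed=biggest((H[...,2]>135)&(H[...,1]<40),bb)
    r=rect(cast(c,bed,0.015)); print("bed",r, cv2.boxPoints(r[:1]+(( r[1][0]/1000,r[1][1]/1000),r[2])).round(4).tolist())
    k=biggest((H[...,0]>8)&(H[...,0]<30)&(H[...,2]>90),cb) if 0 else biggest((H[...,2]>160),cb)
    print("carton bright",cv2.boundingRect(k),rect(cast(c,k,0.08)))
    vis=c["frame"][:,:,::-1].copy(); cv2.drawContours(vis,[bed,k],-1,(255,0,255),1)
    cv2.imwrite(f"pics/{n}_m.png",vis[170:430,200:520])
    print("teal fence top etc")
    t=(H[...,0]>80)&(H[...,0]<100)&(H[...,1]>120)
    o=(H[...,0]<14)&(H[...,1]>150)&(H[...,2]>100)
    for m,nm in((t,"teal"),(o,"orange")):
        nn,_,st,ce=cv2.connectedComponentsWithStats(m.astype(np.uint8))
        print(nm,[(st[i].tolist(),ce[i].round(1).tolist()) for i in range(1,nn) if st[i,4]>12 and 200<ce[i][0]<520 and 170<ce[i][1]<430])
a=cv2.imread("pics/side_m.png");b=cv2.imread("pics/scene_m.png")
cv2.imwrite("pics/m.png",cv2.resize(np.hstack([a,b]),None,fx=1.25,fy=1.25))
E
```

```text
side V bed/bench/carton [(np.uint8(210), np.uint8(204), np.uint8(195)), (np.uint8(137), np.uint8(125), np.uint8(129)), (np.uint8(228), np.uint8(216), np.uint8(204))]
bed (array([0.5614292 , 0.00700609]), (245.82479858398438, 455.0958557128906), 10.473677635192871) [[0.3991999924182892, 0.20839999616146088], [0.48190000653266907, -0.23909999430179596], [0.7236999869346619, -0.19439999759197235], [0.6409000158309937, 0.2531000077724457]]
carton bright (287, 357, 47, 50) (array([0.48794006, 0.34249728]), (89.85165405273438, 50.75835418701172), 74.32347106933594)
teal fence top etc
teal [([298, 226, 42, 14, 336], [319.1, 234.8]), ([287, 307, 45, 24, 867], [309.6, 318.0]), ([288, 378, 46, 42, 186], [310.1, 405.8])]
orange [([319, 189, 9, 2, 18], [323.0, 189.5]), ([298, 290, 28, 16, 374], [311.6, 297.6])]
scene V bed/bench/carton [(np.uint8(178), np.uint8(178), np.uint8(170)), (np.uint8(132), np.uint8(127), np.uint8(127)), (np.uint8(215), np.uint8(207), np.uint8(191))]
bed (array([0.54413068, 0.01231227]), (155.19052124023438, 404.3759460449219), 7.470665454864502) [[0.4408999979496002, 0.20270000398159027], [0.4934999942779541, -0.19820000231266022], [0.6474000215530396, -0.17810000479221344], [0.5947999954223633, 0.22290000319480896]]
carton bright (443, 179, 46, 18) (array([0.48644232, 0.34408347]), (89.51132202148438, 52.251808166503906), 74.2123031616211)
teal fence top etc
teal [([400, 206, 33, 26, 211], [416.4, 218.6]), ([320, 293, 10, 11, 55], [324.5, 298.3]), ([280, 313, 15, 9, 83], [287.0, 316.6])]
orange [([386, 224, 19, 16, 28], [396.1, 232.3]), ([285, 246, 9, 7, 33], [288.9, 249.1]), ([265, 285, 4, 4, 13], [266.4, 286.2])]
```

View pics/m.png

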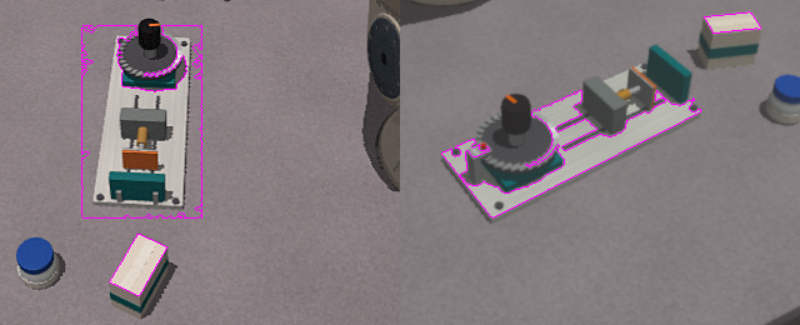

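Run:
```python
from h import *
S=np.load("scene0.npz");D=np.load("side0.npz")
for c,n,bb in((D,"side",(265,190,362,345)),(S,"scene",(225,215,450,350))):
    H=hsv(c); bed=biggest((H[...,2]>160)&(H[...,1]<40),bb)
    hull=cv2.convexHull(bed); q=cv2.approxPolyDP(hull,6,True).reshape(-1,2); print(n,"hull",q.tolist(),cast(c,q,0.015).round(4).tolist())
    r=rect(cast(c,bed,0.015)); print(r)
    kb=(305,180,335,212) if n=="side" else (275,240,312,280)
    k=biggest(H[...,2]<48,kb); print("knob black",cv2.boundingRect(k))
    F=c["frame"]
# knob outline: top pixel columns
kc=[]
for c,kb in((S,(275,236,312,280)),(D,(305,178,335,210))):
    H=hsv(c);k=biggest((H[...,2]<60)|((H[...,1]>120)&(H[...,0]<20)),kb).reshape(-1,2); x,y,w,h=cv2.boundingRect(k); print(x,y,w,h)
    u=x+(w-1)/2; kc.append((u,y))
p,e=tri(S,kc[0],D,kc[1]);print("knob top-back tri",p,e)
H=hsv(D);t=biggest((H[...,0]>80)&(H[...,0]<100)&(H[...,1]>120),(280,300,340,335));q=cv2.approxPolyDP(cv2.convexHull(t),3,True).reshape(-1,2);print("fence",q.tolist(),cast(D,q,.077).round(4).tolist())
k=biggest(H[...,2]>160,(280,350,345,425));r=cv2.minAreaRect(cast(D,k,.08).astype(np.float32)*1000);print(cv2.boxPoints(r).round(1).tolist())
```

```text
side hull [[293, 198], [351, 201], [344, 334], [274, 329]] [[0.6465, -0.1786], [0.5006, -0.1948], [0.4513, 0.1923], [0.5961, 0.208]]
(array([0.54818378, 0.0070224 ]), (148.75152587890625, 394.5483093261719), 7.523448944091797)
knob black (310, 185, 24, 27)
scene hull [[439, 258], [275, 343], [253, 318], [308, 259], [344, 243], [405, 242]] [[0.5913, 0.2103], [0.6455, -0.1736], [0.575, -0.1863], [0.4774, -0.029], [0.4663, 0.0588], [0.5192, 0.1744]]
(array([0.54721899, 0.00747047]), (148.07550048828125, 391.84063720703125), 7.490134239196777)
knob black (282, 252, 22, 25)
275 246 30 34
308 185 27 25
knob top-back tri [ 0.55762581 -0.10294754  0.14341085] 0.0012559171319444491
fence [[288, 308], [330, 309], [331, 329], [289, 328]] [[0.5662, 0.192], [0.4831, 0.1785], [0.4724, 0.2244], [0.5532, 0.2377]]
[[451.3999938964844, 306.1000061035156], [500.20001220703125, 292.3999938964844], [524.5, 378.8999938964844], [475.6000061035156, 392.6000061035156]]
```

```bash
cat >> h.py <<'E'
from scipy.spatial.transform import Rotation as Rot
YAW=np.radians(7.5); YH=np.array([-np.sin(YAW),np.cos(YAW)]); XH=np.array([np.cos(YAW),np.sin(YAW)])
ORG=np.array([0.5479,0.0072])+0.0025*YH
KNOB=ORG-0.11*YH; FOOT=ORG+0.175*YH
CART=np.array([0.4872,0.3432]); CYAW=np.radians(74.3)  # long axis direction
def down(phi):   # jaw opening axis at world angle phi, fingers down
    y=np.array([0,0,-1.]);z=np.array([np.cos(phi),np.sin(phi),0]);return Rot.from_matrix(np.c_[np.cross(y,z),y,z]).as_quat()
def shot(name,c):
    cv2.imwrite(f"pics/{name}.png",np.ascontiguousarray(c["frame"][:,:,::-1]))
    np.savez(f"{name}.npz",**{k:np.array(v) for k,v in c.items()})
E
python3 - <<'E'
from h import *
from workcell import *
print(KNOB,FOOT)
S=np.load("scene0.npz");print("lotion,tube,jar~",cast(S,[(173,358),(147,312),(508,262)],0))
for a in np.radians(np.arange(-180,180,30)):
    j=kinematics.solve_ik([*KNOB,.28],down(a)); print(np.degrees(a).round(),None if j is None else np.round(j,2))
o=get_obs(); print(Rot.from_quat(o["orientation"]).as_matrix().round(3))
E
```

```text
[ 0.56193157 -0.09938032] [0.5247316  0.18318146]
lotion,tube,jar~ [[ 0.58795315 -0.34279729]
 [ 0.46243315 -0.35643452]
 [ 0.65322056  0.34498631]]
-180.0 [-0.18  0.24  1.72 -0.    1.19  2.96]
-150.0 [-0.18  0.24  1.72 -0.    1.19  2.44]
-120.0 [-0.18  0.24  1.72 -0.    1.19  1.92]
-90.0 [-0.18  0.24  1.72 -0.    1.19  1.39]
-60.0 [-0.18  0.24  1.72 -0.    1.19  0.87]
-30.0 [-0.18  0.24  1.72 -0.    1.19  0.35]
0.0 [-0.18  0.24  1.72 -0.    1.19 -0.18]
30.0 [-0.18  0.24  1.72 -0.    1.19 -0.7 ]
60.0 [-0.18  0.24  1.72 -0.    1.19 -1.22]
90.0 [-0.18  0.24  1.72 -0.    1.19 -1.75]
120.0 [-0.18  0.24  1.72 -0.    1.19 -2.27]
150.0 [-0.18  0.24  1.72 -0.    1.19 -2.8 ]
[[-0.923 -0.     0.385]
 [-0.385  0.001 -0.923]
 [-0.    -1.    -0.001]]
```

Run:
```python
from h import *
from workcell import *
bot.reach([*KNOB,.27],down(np.radians(-50)))
c=vision.read_camera("wrist"); shot("w1",c)
o=get_obs();print(o["position"],o["joint_pos"],o["wrist_force"],o["ft_torque"],o["time_s"])
V=np.array(c["view"]);P=np.array([[*KNOB,.13],[*KNOB,.062]])
rv=cv2.Rodrigues(V[:3,:3])[0];print(cv2.projectPoints(P,rv,V[:3,3],np.array(c["intrinsics"]),np.array(c["dist"]))[0].reshape(-1,2))
```

```text
[ 0.56180766 -0.10026243  0.2699514 ] [-1.79124030e-01  2.48481271e-01  1.72840433e+00 -2.08115479e-04
  1.16477756e+00  6.94829810e-01] [ 0.5007313  -0.03814993 -0.54979338] [ 0.03418638 -0.03893323  0.03518968] 2.2167
[[317.95603883 228.56414233]
 [318.14915405 207.15792983]]
```

View pics/w1.png

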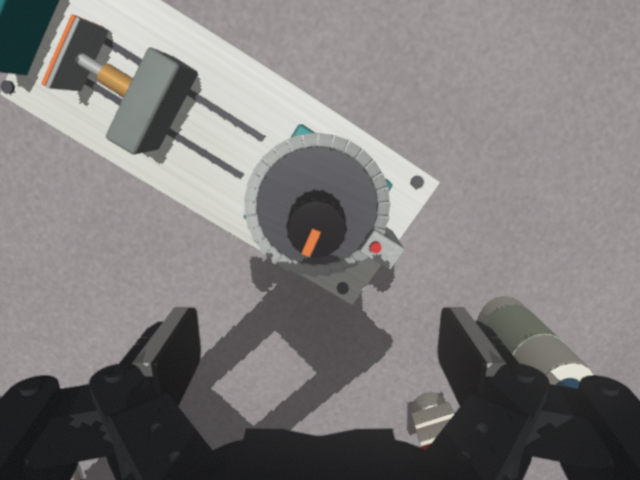

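```bash
cat >> h.py <<'E'
from workcell import bot, hand, kinematics, get_obs, vision, hand_in
def st(tag=""):
    o=get_obs(); print(tag,"t%.1f"%o["time_s"],"p",o["position"].round(4),"j6 %.3f"%o["joint_pos"][5],"F",o["wrist_force"].round(1),"M",o["ft_torque"].round(2),"w %.4f"%o["gripper_width"],flush=True); return o
def turn(dj):
    j=np.array(get_obs()["joint_pos"]); j[5]+=dj; bot.goto_joints(j)
E
python3 - <<'E'
from h import *
bot.servo_line([*KNOB,.112],velocity=.12); st("down")
hand.move_gripper(.03,strength=50); o=st("grip")
z=o["position"][2]
for d in (.004,.007,.009): 
    p=o["position"].copy(); p[2]=z-d; bot.servo_line(p,velocity=.02); st(d)
E
```

```text
down t3.7 p [ 0.5625 -0.0995  0.1127] j6 0.695 F [ 0.   0.7 -0.3] M [ 0.03 -0.03 -0.01] w 0.0855
grip t4.2 p [ 0.5617 -0.0991  0.1121] j6 0.695 F [-0.9  3.5  1.3] M [ 0.38  0.14 -0.04] w 0.0387
0.004 t4.5 p [ 0.5617 -0.099   0.1081] j6 0.695 F [-2.1  3.   5.7] M [ 0.35  0.35 -0.05] w 0.0391
0.007 t4.8 p [ 0.5618 -0.0989  0.1054] j6 0.695 F [-3.5  3.3  9.7] M [ 0.47  0.54 -0.02] w 0.0390
0.009 t5.1 p [ 0.5618 -0.0989  0.1035] j6 0.696 F [-4.5  3.9  8.9] M [ 0.5   0.56 -0.01] w 0.0390
```

Run:
```python
from h import *
def avg(n=10):
    f=[]
    for _ in range(n): bot.dwell(.02); o=get_obs(); f.append([*o["wrist_force"],*o["ft_torque"]])
    return np.mean(f,0).round(2),np.std(f,0).round(2)
print(*avg())
p=get_obs()["position"]; p[2]-=.001; bot.servo_line(p,velocity=.02); print(*avg()); st()
turn(-.06); print(*avg()); st()
```

```text
[-3.71  3.59 10.13  0.47  0.57  0.  ] [0.41 0.46 0.47 0.03 0.03 0.04]
[-4.13  2.96 10.56  0.33  0.61 -0.  ] [0.55 0.55 0.34 0.04 0.03 0.03]
 t5.7 p [ 0.5619 -0.0989  0.1031] j6 0.696 F [-4.7  2.6 10.7] M [0.3 0.6 0. ] w 0.0391
[-4.09  3.42 10.38  0.38  0.63  0.05] [0.49 0.39 0.36 0.03 0.03 0.03]
 t6.1 p [ 0.5618 -0.0988  0.1036] j6 0.636 F [-4.   2.9  9.8] M [0.43 0.65 0.03] w 0.0388
```

Run:
```python
from h import *
def avg(n=5):
    f=[]
    for _ in range(n): bot.dwell(.02); o=get_obs(); f.append([o["wrist_force"][2],o["ft_torque"][2]])
    return np.mean(f,0).round(2)
p=get_obs()["position"]; p[:2]=[.5618,-.099]; p[2]=.1018; bot.servo_line(p,velocity=.02); st(); print(avg(8))
j0=np.array(get_obs()["joint_pos"]); j=j0.copy()
# compensate steady offset: keep arm joints from IK of desired
q=kinematics.solve_ik(p,get_obs()["orientation"]); j[:5]=q[:5]; j[5]=q[5]
tot=0
while tot<1.55:
    s=.12 if tot<.9 else .06
    j[5]-=s; tot+=s; bot.goto_joints(j); f=avg(3); o=get_obs()
    print("%.2f %.3f %.4f"%(tot,o["joint_pos"][5],o["position"][2]),f,flush=True)
    if abs(f[1])>.35 or f[0]>13.3: break
st()
```

```text
t6.3 p [ 0.5618 -0.0988  0.1023] j6 0.636 F [-3.7  3.6 11.2] M [0.56 0.63 0.06] w 0.0390
[11.01  0.06]
0.12 0.515 0.1023 [10.23  0.04]
0.24 0.395 0.1023 [10.6   0.04]
0.36 0.275 0.1022 [11.07  0.07]
0.48 0.155 0.1022 [10.72  0.04]
0.60 0.035 0.1022 [11.33  0.06]
0.72 -0.085 0.1021 [10.68  0.03]
0.84 -0.205 0.1021 [11.1   0.04]
0.96 -0.325 0.1021 [10.83  0.04]
1.02 -0.385 0.1021 [10.97  0.02]
1.08 -0.445 0.1020 [11.6   0.02]
1.14 -0.505 0.1020 [10.56  0.04]
1.20 -0.565 0.1020 [10.92  0.07]
1.26 -0.625 0.1020 [11.44  0.08]
1.32 -0.685 0.1020 [11.48  0.08]
1.38 -0.744 0.1020 [10.98 -0.69]
 t10.9 p [ 0.5608 -0.0983  0.102 ] j6 -0.744 F [-6.5  5.9 10.9] M [ 1.07  0.92 -0.67] w 0.0389
```

Run:
```python
from h import *
j=np.array(get_obs()["joint_pos"]); j[5]=-0.70; bot.goto_joints(j); st("back")
p=get_obs()["position"]; p[:2]=[.5618,-.099]; p[2]=.1122; bot.servo_line(p,velocity=.04); o=st("up")
hand.move_gripper(.085); st("open")
p[2]=.27; bot.servo_line(p,velocity=.2)
c=vision.read_camera("wrist"); shot("w2",c); c=vision.read_camera("side"); shot("side2",c)
P=CART
bot.reach([*CART,.27],down(CYAW-np.pi/2)); c=vision.read_camera("wrist"); shot("w3",c); st()
a=cv2.imread("pics/w2.png");b=cv2.imread("pics/w3.png");s=cv2.imread("pics/side2.png")[180:345,250:370]
s=cv2.resize(s,(349,480)); 
cv2.imwrite("pics/v2.png",cv2.resize(np.hstack([a,s,b]),(800,236)))
s=cv2.resize(cv2.imread("pics/side2.png")[180:345,250:370],(436,600)); w=cv2.resize(a,(364,273)); w3=cv2.resize(b,(364,273))
cv2.imwrite("pics/v2.png",np.hstack([s,np.vstack([w,w3,np.zeros((54,364,3),np.uint8)])]))
```

```text
back t11.2 p [ 0.5607 -0.0982  0.1025] j6 -0.700 F [-3.9  1.9 10.5] M [ 0.58  0.55 -0.05] w 0.0394
up t11.6 p [ 0.5609 -0.0984  0.1119] j6 -0.701 F [-3.2  4.4  2.9] M [ 1.02  0.31 -0.07] w 0.0390
open t12.1 p [ 0.5619 -0.0991  0.1122] j6 -0.701 F [ 0.5  0.2 -0.3] M [-0.06  0.02  0.02] w 0.0850
 t14.9 p [0.4876 0.3425 0.2699] j6 0.885 F [-0.6 -0.3 -0. ] M [-0.02  0.    0.01] w 0.0849
```

View pics/v2.png

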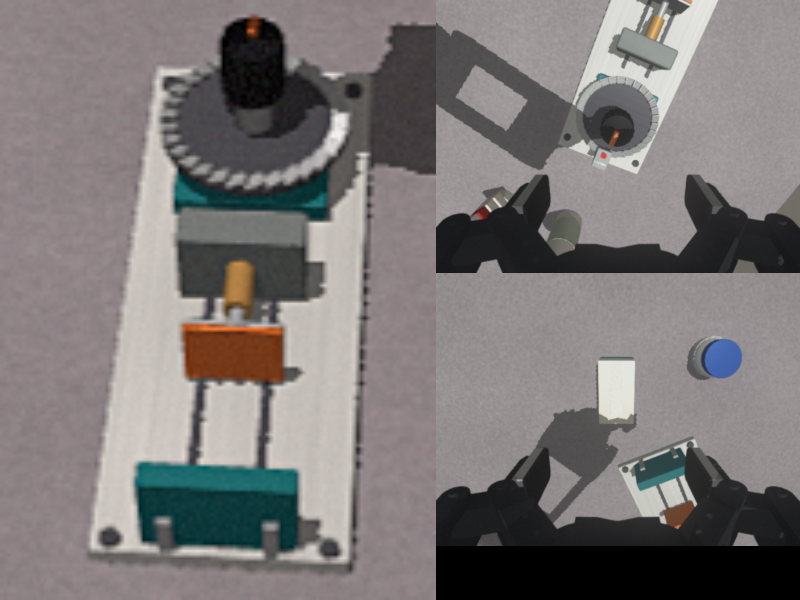

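```bash
python3 - <<'E'
from h import *
c=np.load("side2.npz");H=hsv(c);W=np.load("w3.npz")
o=biggest((H[...,0]<14)&(H[...,1]>150)&(H[...,2]>80),(290,240,340,300));x,y,w,h=cv2.boundingRect(o);print(x,y,w,h)
loc=lambda p:np.c_[(p-FOOT)@XH,(p-FOOT)@YH].round(4)
m=x+(w-1)/2
print("pad low edge",loc(cast(c,[(m,y+h-.5)],.020)),"top edge",loc(cast(c,[(m,y-.5),(m,y+1)],.068)))
t=biggest((H[...,0]>80)&(H[...,0]<100)&(H[...,1]>120),(280,290,340,340)).reshape(-1,2);ym=t[:,1].min();print("fence top back edge?",ym,loc(cast(c,[(309,ym-.5)],.077)))
H=hsv(W);k=biggest(H[...,2]>185,(270,120,370,300));print("carton wrist",rect(cast(W,k,.08)),cv2.boxPoints(cv2.minAreaRect(cast(W,k,.08).astype(np.float32))).round(4).tolist())
E
python3 - <<'E'
import sys; sys.path.insert(0,'.')
from h import *
hand.move_gripper(.08,strength=35)
bot.servo_line([*CART,.052],velocity=.15); st("down")
hand.move_gripper(.03); st("grip")
bot.servo_line([*CART,.20],velocity=.15); st("lift")
E
```

```text
301 269 27 16
pad low edge [[-0.0007 -0.1013]] top edge [[-0.0013 -0.1079]
 [-0.0016 -0.1038]]
fence top back edge? 307 [[ 0.0005 -0.0028]]
carton wrist (array([0.4873093 , 0.34731213]), (82.51362609863281, 49.23288345336914), 74.12144470214844) [[0.4523000121116638, 0.31439998745918274], [0.49970000982284546, 0.30090001225471497], [0.5223000049591064, 0.38029998540878296], [0.4749000072479248, 0.3937000036239624]]
down t16.7 p [0.4877 0.3436 0.0528] j6 0.885 F [-0.8 -0.   0.8] M [ 0.01 -0.05 -0.04] w 0.0798
grip t17.1 p [0.4874 0.3434 0.0527] j6 0.885 F [-1.6  1.5  6. ] M [-0.03  0.18 -0.05] w 0.0499
lift t18.2 p [0.4866 0.3428 0.1989] j6 0.885 F [-0.6 -0.6 -3.1] M [-0.02 -0.04 -0.01] w 0.0496
```

Run:
```python
from h import *
P=FOOT-.0487*YH; ori=down(YAW)
bot.servo_line([*P,.20],ori=ori,velocity=.2); st("over")
bot.servo_line([*P,.085],velocity=.12); st("near")
c=vision.read_camera("side"); shot("side3",c); c=vision.read_camera("scene"); shot("scene3",c)
a=cv2.resize(cv2.imread("pics/side3.png")[220:350,240:380],(420,390));b=cv2.resize(cv2.imread("pics/scene3.png")[150:320,300:460],(367,390))
cv2.imwrite("pics/v3.png",np.hstack([a,b]))
```

```text
over t19.4 p [0.5309 0.1353 0.1997] j6 0.116 F [ 0.   0.6 -3.3] M [-0.02  0.01  0.03] w 0.0497
near t20.5 p [0.5316 0.1351 0.0857] j6 0.115 F [ 0.8 -0.2 -2.9] M [-0.01 -0.01  0.  ] w 0.0495
```

View pics/v3.png

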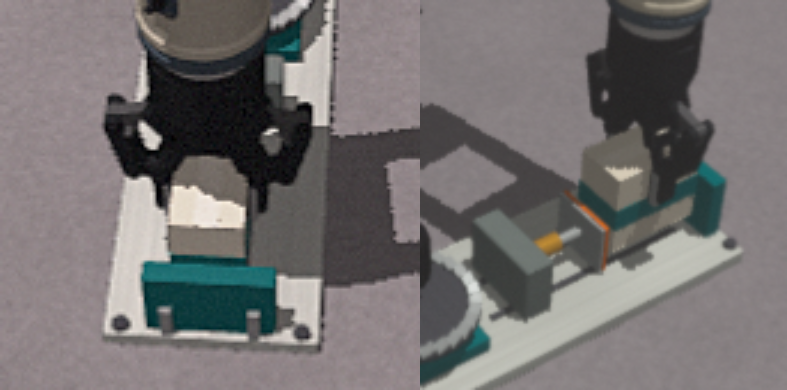

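Run:
```python
from h import *
p=get_obs()["position"]; P=FOOT-.0487*YH
bot.servo_line([*P,.0695],velocity=.06); st()
z=.0695
while z>.064:
    z-=.001; bot.servo_line([*P,z],velocity=.03); f=np.mean([get_obs()["wrist_force"][2] for _ in range(3)])
    if f>1: break
st("set")
hand.move_gripper(.066); st("open")
bot.servo_line([*P,.17],velocity=.12); st("up")
bot.dwell(.2)
bot.servo_line([*(P-.03*YH),.25],velocity=.2)
c=vision.read_camera("wrist"); shot("w4",c); c=vision.read_camera("side"); shot("side4",c);c=vision.read_camera("scene"); shot("scene4",c)
a=cv2.resize(cv2.imread("pics/side4.png")[220:350,240:380],(420,390));b=cv2.resize(cv2.imread("pics/w4.png"),(380,285))
cv2.imwrite("pics/v4.png",np.hstack([a,np.vstack([b,np.zeros((105,380,3),np.uint8)])]))
```

```text
t21.0 p [0.5306 0.1348 0.0689] j6 0.115 F [ 0.  -0.3 -3.7] M [-0.03  0.    0.04] w 0.0497
set t21.8 p [0.5314 0.1349 0.0676] j6 0.115 F [-2.8 -1.6 10.8] M [-0.13  0.64  0.  ] w 0.0498
open t22.1 p [0.5311 0.1349 0.0665] j6 0.115 F [ 0.2  0.4 -0.3] M [ 0.06 -0.01 -0.01] w 0.0658
up t23.1 p [0.5306 0.1348 0.1693] j6 0.115 F [ 0.9 -0.   0.4] M [0.01 0.04 0.  ] w 0.0662
```

View pics/v4.png

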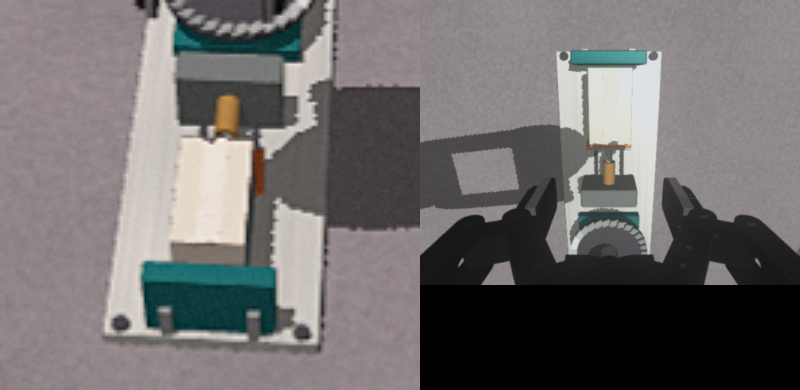

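```bash
cat >> h.py <<'E'
def avg(n=4):
    f=[]
    for _ in range(n): bot.dwell(.02); o=get_obs(); f.append([o["wrist_force"][2],o["ft_torque"][2]])
    return np.mean(f,0).round(3)
def wind(to,step=.03,lim=.9):
    j=np.load("jk.npy")
    while j[5]+.70<to-1e-6:
        j[5]=min(j[5]+step,to-.70); bot.goto_joints(j); np.save("jk.npy",j); f=avg(); o=get_obs()
        print("%.3f %.3f"%(j[5]+.7,o["joint_pos"][5]+.7),f,flush=True)
        if f[1]>lim: print("LIMIT"); break
    st()
E
python3 - <<'E'
from h import *
phi=np.radians(-50)+.695+.701
bot.reach([*KNOB,.22],down(phi)); hand.move_gripper(.085)
bot.servo_line([*KNOB,.112],velocity=.12); print(avg()); st("down")
hand.move_gripper(.03,strength=50); st("grip")
j=np.array(kinematics.solve_ik([.5615,-.0991,.1125],down(phi))); print(j); np.save("jk.npy",j)
wind(.46)
E
```

```text
[0.064 0.042]
down t26.3 p [ 0.5625 -0.0995  0.1128] j6 -0.701 F [ 0.7 -0.6  0.7] M [-0.01  0.03  0.03] w 0.0856
grip t26.8 p [ 0.5616 -0.0996  0.1121] j6 -0.701 F [-3.6 -1.9  2.9] M [-0.34  0.35  0.06] w 0.0387
[-1.77323278e-01  4.33634520e-01  1.86138985e+00 -4.44089210e-16
  8.46568282e-01 -7.00658652e-01]
0.029 0.029 [1.711 0.002]
0.059 0.059 [ 1.579 -0.   ]
0.089 0.089 [1.343 0.018]
0.119 0.119 [1.113 0.016]
0.149 0.149 [ 1.493 -0.119]
0.179 0.179 [ 2.202 -0.093]
0.209 0.209 [ 2.569 -0.013]
0.239 0.239 [2.092 0.056]
0.269 0.269 [1.394 0.114]
0.299 0.299 [1.368 0.052]
0.329 0.329 [2.056 0.043]
0.359 0.359 [ 1.247 -0.043]
0.389 0.389 [2.522 0.015]
0.419 0.418 [2.494 0.137]
0.449 0.448 [1.8   0.156]
0.460 0.459 [2.347 0.395]
 t31.9 p [ 0.5612 -0.0996  0.1124] j6 -0.241 F [-3.6 -6.1  2.3] M [-0.98  0.42  0.36] w 0.0389
```

Run:
```python
from h import *
print(avg(6)); wind(.61,.025,.75); print(avg(6))
```

```text
[2.107 0.371]
0.485 0.484 [1.924 0.234]
0.510 0.509 [1.692 0.251]
0.535 0.534 [1.463 0.372]
0.560 0.559 [1.153 0.135]
0.585 0.584 [1.08  0.195]
0.610 0.609 [2.48  0.394]
 t33.9 p [ 0.5611 -0.0997  0.1124] j6 -0.091 F [-2.6 -5.3  2.6] M [-1.11  0.45  0.44] w 0.0389
[2.536 0.396]
```

Run:
```python
from h import *
wind(.735,.025,.85); wind(.79,.014,.85); print(avg(6))
```

```text
0.635 0.634 [2.423 0.433]
0.660 0.659 [2.286 0.447]
0.685 0.684 [2.63  0.536]
0.710 0.709 [1.848 0.52 ]
0.735 0.734 [1.833 0.54 ]
 t35.6 p [ 0.561  -0.0997  0.1123] j6 0.034 F [-3.1 -6.4  1.5] M [-1.07  0.42  0.56] w 0.0386
0.749 0.747 [1.72  0.748]
0.763 0.762 [1.649 0.533]
0.777 0.776 [1.235 0.603]
0.790 0.788 [1.512 0.567]
 t36.8 p [ 0.561  -0.0997  0.1123] j6 0.088 F [-3.5 -5.9  0.8] M [-1.14  0.39  0.56] w 0.0387
[1.398 0.612]
```

Run:
```python
from h import *
wind(.803,.013,.85); print(avg(6))
hand.move_gripper(.085); st("open")
p=get_obs()["position"]; bot.servo_line([*KNOB,.27],ori=down(np.radians(-50)+.695+.701),velocity=.15)
c=vision.read_camera("wrist"); shot("w5",c); c=vision.read_camera("side"); shot("side5",c);c=vision.read_camera("scene"); shot("scene5",c); st()
# stripe angle (world) at knob top in w2 (knob ~0) and w5
for n in ("w2","w5"):
    W=np.load(n+".npz");H=hsv(W);m=((H[...,0]<14)&(H[...,1]>150)&(H[...,2]>80))
    k=biggest(m,(280,190,360,265));q=cast(W,k,.13);r=cv2.minAreaRect(q.astype(np.float32)*1000);m_=q.mean(0)-KNOB
    print(n,cv2.boundingRect(k),r,"dir",np.degrees(np.arctan2(m_[1],m_[0])),m_.round(4))
loc=lambda p:np.c_[(p-FOOT)@XH,(p-FOOT)@YH].round(4)
W=np.load("side5.npz");H=hsv(W);k=biggest(H[...,2]>160,(290,255,335,320));q=cast(W,k,.095);r=rect(q);print(r,loc(r[0][None]))
a=cv2.resize(cv2.imread("pics/side5.png")[180:350,240:380],(330,400));b=cv2.resize(cv2.imread("pics/scene5.png")[180:340,230:450],(470,342));b=np.vstack([b,np.zeros((58,470,3),np.uint8)])
cv2.imwrite("pics/v5.png",np.hstack([a,b]))
```

```text
0.803 0.802 [1.555 0.635]
 t37.2 p [ 0.561  -0.0997  0.1123] j6 0.102 F [-3.6 -5.7  1. ] M [-1.1   0.47  0.62] w 0.0390
[1.365 0.611]
open t37.9 p [ 0.5616 -0.099   0.1125] j6 0.103 F [-0.1 -0.4  0.1] M [0.01 0.04 0.02] w 0.0845
 t39.2 p [ 0.5616 -0.0993  0.2692] j6 -0.701 F [ 0.2 -1.2  0.7] M [ 0.01 -0.01  0.  ] w 0.0848
w2 (312, 232, 9, 12) ((561.7546997070312, -104.3602523803711), (8.072628021240234, 4.763355255126953), 89.72643280029297) dir -95.12397639228952 [-0.0004 -0.0048]
w5 (299, 226, 19, 15) ((557.20751953125, -105.50738525390625), (14.066886901855469, 5.36846399307251), 66.98645782470703) dir -131.09356918163263 [-0.0053 -0.0061]
(array([0.54133026, 0.12692831]), (68.63752746582031, 131.97958374023438), 13.43136978149414) [[ 0.0091 -0.0579]]
```

View pics/v5.png

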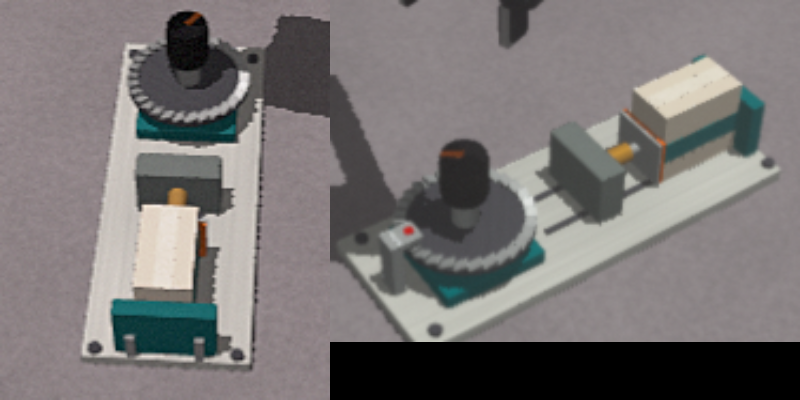

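Run:
```python
from h import *
a=cv2.imread("pics/w2.png")[0:300,200:500];b=cv2.imread("pics/w5.png")[0:300,200:500]
cv2.imwrite("pics/v6.png",cv2.resize(np.hstack([a,b]),(800,400),interpolation=cv2.INTER_CUBIC))
```

```text
(no output)
```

View pics/v6.png

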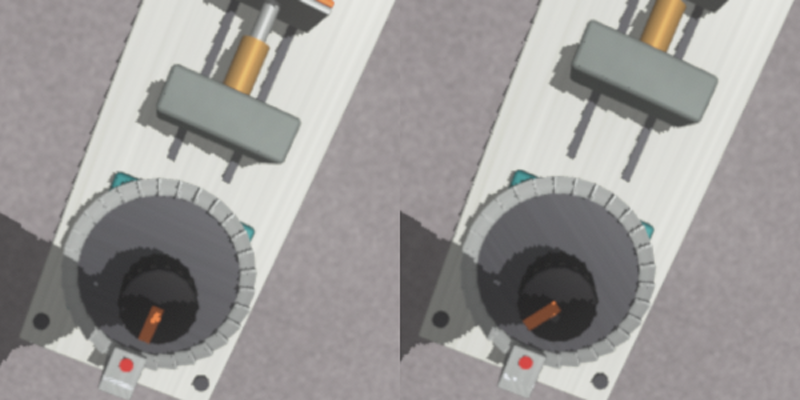

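Run:
```python
from h import *
A=np.load("w2.npz");B=np.load("w5.npz");f=lambda l:[(200+u*.75,v*.75) for u,v in l]
loc=lambda p:np.c_[(p-FOOT)@XH,(p-FOOT)@YH]
for z in(.072,):
  L=f([(178,66),(158,106),(300,126),(280,160)]);R=f([(192,21),(172,62),(317,80),(298,121)])
  print(loc(cast(B,R,z)).round(4).tolist(),(loc(cast(B,R,z))-loc(cast(A,L,z))).round(4).tolist())
# phase correlation style: match the jaw top by template
a=cv2.cvtColor(A["frame"],cv2.COLOR_RGB2GRAY);b=cv2.cvtColor(B["frame"],cv2.COLOR_RGB2GRAY)
T=a[45:125,315:428];m=cv2.minMaxLoc(cv2.matchTemplate(b[0:200,280:480],T,cv2.TM_CCOEFF_NORMED));u,v=m[3][0]+280,m[3][1]
print(m,loc(cast(B,[(u+56,v+40)],.072))-loc(cast(A,[(371,85)],.072)))
s=lambda c,l:cast(c,f(l),.13)
for c,l in((A,[(157,310),(147,340)]),(B,[(158,308),(125,327)])):
  p=s(c,l);d=p[1]-p[0];print(np.degrees(np.arctan2(d[1],d[0])))
```

```text
[[-0.0389, -0.1441], [-0.0408, -0.1678], [0.0371, -0.145], [0.0368, -0.1691]] [[-0.0013, 0.0235], [-0.001, 0.0235], [-0.0011, 0.0253], [0.0011, 0.0226]]
(-0.4457816183567047, 0.9038278460502625, (71, 98), (46, 16)) [[-0.000102    0.02111264]]
-77.9808380232198
-119.25870617900931
```

Run:
```python
from h import *
phi=np.radians(-50)+.695+.09
bot.reach([*KNOB,.22],down(phi))
bot.servo_line([*KNOB,.112],velocity=.12); print(avg())
hand.move_gripper(.03,strength=50); st("grip")
j=np.array(kinematics.solve_ik([.5615,-.0991,.1125],down(phi))); np.save("jk.npy",j)
wind(.76,.03,.85); wind(.855,.012,.85)
```

```text
[-0.003  0.   ]
grip t41.4 p [ 0.5612 -0.0993  0.112 ] j6 -0.090 F [-5.2 -0.9  4.6] M [ 0.07  0.62 -0.01] w 0.0388
0.640 0.639 [2.385 0.386]
0.670 0.669 [2.44  0.412]
0.700 0.700 [1.941 0.48 ]
0.730 0.730 [1.663 0.523]
0.760 0.759 [2.09  0.498]
 t43.0 p [ 0.5612 -0.0992  0.1123] j6 0.059 F [-4.4 -3.4  2.2] M [-0.5   0.72  0.48] w 0.0389
0.772 0.771 [1.617 0.877]
LIMIT
 t43.3 p [ 0.5613 -0.0992  0.1124] j6 0.071 F [-5.2 -2.7  1.9] M [-0.51  0.73  0.91] w 0.0389
```

Run:
```python
from h import *
wind(.843,.024,1.05); print(avg(6))
hand.move_gripper(.085); st("open")
bot.servo_line([*KNOB,.27],ori=down(np.radians(-50)+.695+.701),velocity=.15)
c=vision.read_camera("wrist"); shot("w7",c); st()
A=np.load("w5.npz");B=c;loc=lambda p:np.c_[(p-FOOT)@XH,(p-FOOT)@YH]
a=cv2.imread("pics/w5.png")[0:300,200:500];b=cv2.imread("pics/w7.png")[0:300,200:500]
cv2.imwrite("pics/v7.png",cv2.resize(np.hstack([a,b]),(800,400),interpolation=cv2.INTER_CUBIC))
```

```text
0.796 0.796 [1.308 0.41 ]
0.820 0.819 [1.492 0.543]
0.843 0.842 [2.479 0.65 ]
 t44.3 p [ 0.5612 -0.0992  0.1124] j6 0.142 F [-4.9 -1.9  2.2] M [-0.6   0.79  0.63] w 0.0387
[2.53 0.66]
open t44.9 p [ 0.5617 -0.0991  0.1125] j6 0.143 F [-0.4  0.3 -0.2] M [ 0.02  0.01 -0.01] w 0.0846
 t46.2 p [ 0.5615 -0.0993  0.2692] j6 -0.700 F [-0.   0.4 -0.6] M [ 0.02 -0.05  0.06] w 0.0850
```

View pics/v7.png

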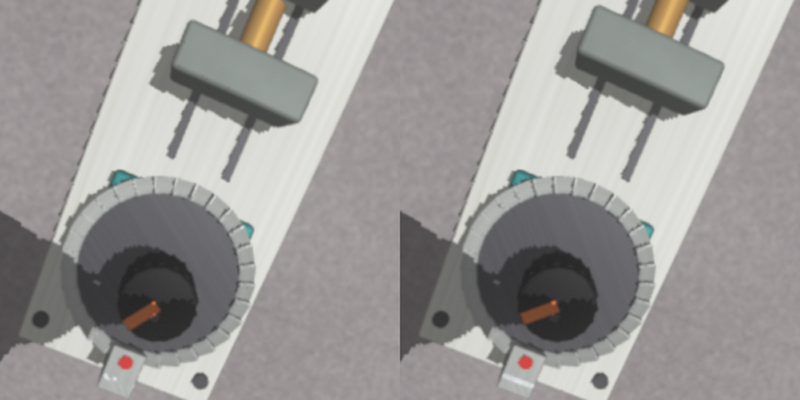

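Run:
```python
from h import *
loc=lambda p:np.c_[(p-FOOT)@XH,(p-FOOT)@YH].round(4)
c=vision.read_camera("scene"); shot("scene8",c); d=vision.read_camera("side"); shot("side8",d)
for n,w,box in(("scene",c,(375,190,450,240)),("side",d,(290,255,335,310))):
    F=w["frame"].astype(int); m=(F[...,0]>205)&(F[...,0]-F[...,2]>18); k=biggest(m,box); r=rect(cast(w,k,.095)); print(n,cv2.boundingRect(k),r,loc(r[0][None]))
A=np.load("w5.npz");B=np.load("w7.npz");g=lambda X:cv2.cvtColor(X["frame"],cv2.COLOR_RGB2GRAY)
T=g(A)[12:98,325:442];m=cv2.minMaxLoc(cv2.matchTemplate(g(B)[0:200,300:480],T,cv2.TM_CCOEFF_NORMED));u,v=m[3][0]+300,m[3][1]
print(m[1],loc(cast(B,[(u+58,v+43)],.072))-loc(cast(A,[(383,55)],.072)))
a=cv2.resize(cv2.imread("pics/side8.png")[180:350,240:380],(330,400));b=cv2.resize(cv2.imread("pics/scene8.png")[180:340,230:450],(470,342));b=np.vstack([b,np.zeros((58,470,3),np.uint8)])
cv2.imwrite("pics/v8.png",np.hstack([a,b]))
```

```text
scene (375, 207, 47, 28) (array([0.53084558, 0.13933415]), (47.11784362792969, 87.02146911621094), 7.487266540527344) [[ 0.0003 -0.0443]]
side (296, 267, 28, 36) (array([0.53300586, 0.13816232]), (49.401973724365234, 89.02367401123047), 7.5157084465026855) [[ 0.0023 -0.0457]]
0.9333750605583191 [[-0.0001  0.0075]]
```

View pics/v8.png

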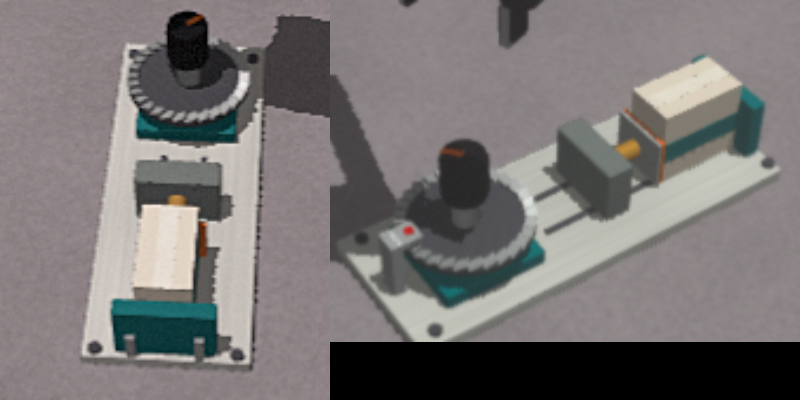

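Carton upright, square (7.5° against the clamp's 7.5°), centre about 45 mm from the fence, on the centre line. The jaw stays one tooth further on.

```bash
python3 -c "
from h import *
st(); print(hand_in())"
```

```text
t46.3 p [ 0.5616 -0.0993  0.2692] j6 -0.700 F [-0.1 -0.3  0.6] M [-0.01 -0.04  0.02] w 0.0847
the job is handed in; nothing more can be done
None
```

The carton is clamped and the job is handed in at 46 s of the 72 s allowed. `hand_in()` gives no verdict, and I could only estimate the clamping force.

**What I did:**
- I pressed the knob down about 9 mm (around 11 N) and wound it back about 1.4 rad to its stop, then let it up.
- I stood the carton between the pad and the fence, then wound the knob clockwise to the fourth tooth (about 0.82 rad).
- On the first try I let go just short of the fourth click, and the knob dropped back to the third tooth (about 0.61). I saw this from the jaw position, gripped again and passed the click.

**Last checks:**
- **Carton:** it stands upright. Its centre is 44–46 mm from the fence and within about 2 mm of the centre line, and it is square to the clamp to within measurement.
- **Jaw:** it stayed 7.5 mm further on after release, about one tooth.
- **Gripper:** it is open and clear above the knob, with wrist force about zero.
- **Bystanders:** I never went near the lotion, tube or jar, but I did not measure them again at the end.

**Clamping force:** I put it at about 14–16 N from the pad and jaw positions in the pictures. The stated pad range caps it at about 17.9 N on this tooth. The knob torque was noisy (0.4 to 0.9 N m) because of friction, so by itself it only places the force at roughly 11–17 N. My early reading of the click angles from torque was about 0.04 rad off, which caused the short first try.

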